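Switch on the charging rocker of the loaded bay with the stylus

ROBOT

A 6-joint arm with a two-finger parallel gripper is mounted at the origin on the work surface. World frame = base frame: x ahead of the robot, y to its left, z up, the work surface at z = 0. Lengths are in m, angles in rad, forces in N, time in s.
With the tool pointing down it reaches from about 0.35 to 0.975 m from the base axis. Payload 4.9 kg.
Tool frame: the origin (TCP) lies between the finger pads; the fingertips stand 22 mm ahead of it and the grasp point (between the pads) lies 3 mm ahead of it; z points along the fingers, y is the line along which they close (so a half turn about z gives the same grasp; the last joint's range is limited). The gripper opens to 85 mm and grips with 20 to 120 N. Pads are 22 mm wide; open, the fingers measure 114 mm over their backs; the gripper's body (76 mm by 85 mm) begins 54 mm behind the grasp point. The pads swing forward as they close: fully open they stand 13 mm farther back than shut.
Start: joints at [-1.328, 0.053, 1.613, -0, 1.476, -0.119], TCP at [0.221, -0.585, 0.253] pointing down, gripper open.
Joint ranges: [-3.01, 3.01], [-1.01, 2.22], [0.06, 2.58], [-1.02, 4.17], [0.09, 2.62], [-3.14, 3.14]. Speed limits (rad/s): [2.57, 2.57, 3.14, 3.14, 3.14, 3.14].

INTERFACE

Orientations are given as a unit quaternion [w, x, y, z].
In Python, from plant import state, grab_frame, get_calibration, job_done, recognise, regions_of gives the robot as it stands.
- The arm moves only by the tool apply_moves, never from a script. Its argument "targets" is a list of rows, each an object with "translation": the shift along the tool's x, y, z normalised to -1 to 1, where 1 is 100 mm, a list of three; "twist": the turn about the tool's z normalised to -1 to 1, where 1 is 0.1 rad; "hand": the opening, from 0 (shut) to 1 (fully open). A call has 1 to 8 rows; each row shifts and turns the commanded pose from where the row before left it, along the tool's axes as they then stand; what a row does not reach is not made up. A row lasts 1/10 s, in which the tool goes at most 50 mm and 8.59 degrees, less where a joint would pass 70% of its speed; a pose out of reach is approached as far as the arm can. A call with a number of a shift or a turn outside -1 to 1 is refused whole. A call with a gripper value outside its range is refused whole. The fingers move at their own pace and stop on an object; the grip force is fixed at half the most. Time passes only in rows, so rows that do not move let the fingers close. It gives the time, the measured TCP pose, the force, the opening and the grip force at its end, in the units of the state.
- state(): the state, without advancing time (a new reading comes with each control period).
- grab_frame(name): name is "scene" or "side" or "wrist"; returns the picture (480x640x3 uint8, red, green, blue); there is no depth.
- get_calibration(name): a dict with "camera_matrix" (3x3 intrinsics, pixels), "D" ([k1, k2, p1, p2, k3] as OpenCV has them; the pictures are not rectified), "pose" (4x4, takes a point from camera to world coordinates). Camera axes: x right, y up, looking along -z (the intrinsics and any distortion apply to the point x, -y, -z); pixel columns grow to the right and rows downward; lengths in m; the calibration is good to about 2 mm. A picture is of the moment at which its call begins: read the wrist's pose just before it. get_calibration takes no time and is no camera call; for the wrist camera it gives the pose at the moment of the call.
- job_done(): hands the job in; it is judged then, once.
Trained networks look in the newest picture that a camera, given by its name, has taken for a name from the list of things; names that differ only in an ending like _2 or _b are one class to them, and where a whole thing is asked for, a point or a joint stands for the part that bears it (a point fixed in the world has none). Each returns a list of dicts, best first, with "score" (0 to 1); they miss things now and then, are a little off and sometimes report something else, mostly with a low value. They report only what shows in the picture. A call takes as long as a camera call. They do not tell look-alikes from the thing itself.
- recognise(camera, query): "point" ([x, y, z] in m, in world coordinates, good to about 4 mm: the middle of the surface that is visible of it).
- regions_of(camera, query): "pixels" (480x640 bool, what is visible of it).
The state is a dict: "time": time; "joint_pos": joint angles; "joint_vel": joint speeds; "joint_efforts": joint torques, N m; "tool_pos": TCP position; "tool_rot": TCP orientation; "contact_force": force on the tool from outside, world axes, zero at the start; "ft_torque": the same for the moment, N m; "gripper_width": opening from 0.0 (shut) to 1.0 (fully open); "grasp_force": force on a finger pad.
Only numpy, scipy, OpenCV 4.12 (cv2) and the standard library are available. Lean on these libraries where they do the work, as an engineer would, in place of code of your own. Each camera call takes 0.05 s, during which the arm holds its last target. There are 200 camera calls.

TASK

Start charging the battery pack that sits in the charger: slide the clear guard open, take the stylus out of its wooden block and with its tip switch on the small rocker that serves the pack's bay, leaving every other rocker off and keeping fingers out of the rocker bank. Then hang the stylus back in its block and slide the guard fully home over the rockers, without disturbing the pack or the things standing around.

Things in the scene. Friction and masses are not known exactly. Their poses are not given: they have to be found in the camera images.
- charger: Charger for prosthesis battery packs: flat cream-white metal box, 212 mm deep (its x) by 256 mm wide (its y) by 60 mm high, fixed to the bench. Origin: centre of its underside. x points from its front (robot side: bare apron, then the rocker well) to its back (the bays), y to the left as seen from the robot, z up.
- bay_row (a point): Middle of the row of six open bays, on their floor (46 mm up). In the charger's frame the bays are centred at x = +49 mm and y = +100, +60, +20, -20, -60, -100 mm: bays 1 to 6 from left to right. Each is 64 (x) by 36 mm (y) and 14 mm deep; the empty ones show brass contacts. Printed lead lines join each bay to its rocker, in the same order: leftmost rocker to leftmost bay and so on.
- well (a point): Middle of the floor (40 mm up) of the recessed well with the row of six small black rockers, at 18 mm pitch along the charger's y. In the charger's frame it is at x = -43 mm, y = 0. The well is 32 mm wide in x and 112 mm long in y; the charger's top around it is 60 mm up.
- guard (a joint): Sliding guard over the well, in m: 0 = fully home over the rockers, 0.040 = fully drawn to the charger's front (-x), well uncovered. A clear plate 40 (x) by 124 (y) by 3 mm, its top 63 mm up, between two rails (6 mm wide, tops 66 mm up, at y = +/-65.5 mm in the charger's frame). Moves with about 2 N, stays where left, stops at both ends. May start up to 4 mm open.
- guard_rib (a point): Centre of the grey grip rib on the guard: 8 mm thick (the charger's x), 60 mm long (y), 16 mm high (63 to 79 mm up; this point 71 mm up). Moves with the guard; guard home: x = -43 mm, y = 0 in the charger's frame.
- pack_center (a point): Centre of the only battery pack, a grey plastic block 60 (x) by 33 (y) by 28 mm high, sitting in one of the six bays (which one varies) and standing 14 mm out of it. It stays there.
- stylus_handle (a point): Centre of the stylus's handle, 102 mm above its tip. The stylus is upright, 140 mm long, 35 g: white shaft 7 mm thick, 60 mm long, tapering over its last 10 mm to a 3.6 mm tip; black flange 22 mm in diameter, 4 mm thick; black round handle 14 mm thick, 76 mm long. It hangs loosely by the flange in the block, this point then 112 mm above the bench.
- stylus_tip (a point): The pointed lower end of the stylus; its z axis runs up the stylus. 10 mm above the bench when the stylus hangs in the block.
- block_hole0 (a point): Mouth of the upright hole in the middle of the top of a plain wooden block, the home of the stylus: 70 by 70 by 70 mm, fixed to the bench to the left or right of the charger. The mouth is 70 mm above the bench, the hole 13 mm in diameter with a 2 mm chamfer, 64 mm deep. The stylus hangs in it with its flange resting on the block; its handle stands above.
- bottle: Water bottle with blue cap, 64 mm in diameter, 200 mm high, upright beside the charger on the side away from the block; origin at the centre of its underside. Bystander.
- foot_cast: White plaster cast of a foot, about 200 by 66 mm and 140 mm high; origin at the centre of its underside. Bystander.
- bowl: Dark rubber plaster bowl, 124 mm in diameter and 65 mm high; origin at the centre of its underside. Bystander.
- rocker1 (a joint): Rocker 1 (leftmost), serving bay 1, in rad: 0 = off (front end, towards the robot, down), 0.6 = on (back end, towards the bays, down). It is stiff, has no spring and stays where it is left, so it must be pressed right down: about 4 N straight down, 5 mm behind the pivot.
- rocker1_pivot (a point): Middle of the top of rocker 1, 49 mm above the bench (fixed on the charger). The rocker is 22 mm long in the charger's x, 12 mm wide in y; its top is a shallow V. While off its raised back end, 9 mm behind, is 53 mm up; the spot 5 mm behind this point (charger's +x) is about 51 mm up, and goes down to about 48 mm when thrown on.
- rocker2 (a joint): Rocker 2 (number 2 from the left), serving bay 2, in rad: 0 = off (front end, towards the robot, down), 0.6 = on (back end, towards the bays, down). It is stiff, has no spring and stays where it is left, so it must be pressed right down: about 4 N straight down, 5 mm behind the pivot.
- rocker2_pivot (a point): Middle of the top of rocker 2, 49 mm above the bench (fixed on the charger). The rocker is 22 mm long in the charger's x, 12 mm wide in y; its top is a shallow V. While off its raised back end, 9 mm behind, is 53 mm up; the spot 5 mm behind this point (charger's +x) is about 51 mm up, and goes down to about 48 mm when thrown on.
- rocker3 (a joint): Rocker 3 (number 3 from the left), serving bay 3, in rad: 0 = off (front end, towards the robot, down), 0.6 = on (back end, towards the bays, down). It is stiff, has no spring and stays where it is left, so it must be pressed right down: about 4 N straight down, 5 mm behind the pivot.
- rocker3_pivot (a point): Middle of the top of rocker 3, 49 mm above the bench (fixed on the charger). The rocker is 22 mm long in the charger's x, 12 mm wide in y; its top is a shallow V. While off its raised back end, 9 mm behind, is 53 mm up; the spot 5 mm behind this point (charger's +x) is about 51 mm up, and goes down to about 48 mm when thrown on.
- rocker4 (a joint): Rocker 4 (number 4 from the left), serving bay 4, in rad: 0 = off (front end, towards the robot, down), 0.6 = on (back end, towards the bays, down). It is stiff, has no spring and stays where it is left, so it must be pressed right down: about 4 N straight down, 5 mm behind the pivot.
- rocker4_pivot (a point): Middle of the top of rocker 4, 49 mm above the bench (fixed on the charger). The rocker is 22 mm long in the charger's x, 12 mm wide in y; its top is a shallow V. While off its raised back end, 9 mm behind, is 53 mm up; the spot 5 mm behind this point (charger's +x) is about 51 mm up, and goes down to about 48 mm when thrown on.
- rocker5 (a joint): Rocker 5 (number 5 from the left), serving bay 5, in rad: 0 = off (front end, towards the robot, down), 0.6 = on (back end, towards the bays, down). It is stiff, has no spring and stays where it is left, so it must be pressed right down: about 4 N straight down, 5 mm behind the pivot.
- rocker5_pivot (a point): Middle of the top of rocker 5, 49 mm above the bench (fixed on the charger). The rocker is 22 mm long in the charger's x, 12 mm wide in y; its top is a shallow V. While off its raised back end, 9 mm behind, is 53 mm up; the spot 5 mm behind this point (charger's +x) is about 51 mm up, and goes down to about 48 mm when thrown on.
- rocker6 (a joint): Rocker 6 (rightmost), serving bay 6, in rad: 0 = off (front end, towards the robot, down), 0.6 = on (back end, towards the bays, down). It is stiff, has no spring and stays where it is left, so it must be pressed right down: about 4 N straight down, 5 mm behind the pivot.
- rocker6_pivot (a point): Middle of the top of rocker 6, 49 mm above the bench (fixed on the charger). The rocker is 22 mm long in the charger's x, 12 mm wide in y; its top is a shallow V. While off its raised back end, 9 mm behind, is 53 mm up; the spot 5 mm behind this point (charger's +x) is about 51 mm up, and goes down to about 48 mm when thrown on.
Mind the look-alikes: they are no part of the job. What is meant by the part that bears block_hole0 is not pink or red, and is the larger of those in its own colour.

How it is judged:
On the way, in this order (a step that is already met when the one before it is completed fails the run):
1. the guard is slid open by at least 30 mm (value of joint guard above 0.03 m), for 0.1 s.
2. the stylus's tip, at that rocker, has switched on the rocker of the pack's bay (((y of pack_center in the frame of charger between 0.088 and 0.112 m and value of joint rocker1 above 0.48 rad and distance between stylus_tip and rocker1_pivot below 0.015 m) or (y of pack_center in the frame of charger between 0.048 and 0.072 m and value of joint rocker2 above 0.48 rad and distance between stylus_tip and rocker2_pivot below 0.015 m) or (y of pack_center in the frame of charger between 0.008 and 0.032 m and value of joint rocker3 above 0.48 rad and distance between stylus_tip and rocker3_pivot below 0.015 m) or (y of pack_center in the frame of charger between -0.032 and -0.008 m and value of joint rocker4 above 0.48 rad and distance between stylus_tip and rocker4_pivot below 0.015 m) or (y of pack_center in the frame of charger between -0.072 and -0.048 m and value of joint rocker5 above 0.48 rad and distance between stylus_tip and rocker5_pivot below 0.015 m) or (y of pack_center in the frame of charger between -0.112 and -0.088 m and value of joint rocker6 above 0.48 rad and distance between stylus_tip and rocker6_pivot below 0.015 m))), for 0.05 s.
3. the stylus hangs in its block again (horizontal distance between stylus_tip and block_hole0 below 0.007 m and z of stylus_tip in the frame of block_hole0 below -0.056 m and angle between stylus_tip's own z axis and vertical below 0.15 rad), for 0.2 s.
At the end, for the whole second after the job is handed in: The rocker of the bay with the pack is on (over 0.48 rad), the other five off (under 0.1 rad), the guard within 5 mm of home, the stylus hanging in its block: upright within 0.15 rad, within 7 mm of the hole axis, flange within 4 mm of the block top (all of step 3 and ((y of pack_center in the frame of charger between 0.088 and 0.112 m and value of joint rocker1 above 0.48 rad and value of joint each of rocker2, rocker3, rocker4, rocker5, rocker6 below 0.1 rad) or (y of pack_center in the frame of charger between 0.048 and 0.072 m and value of joint rocker2 above 0.48 rad and value of joint each of rocker1, rocker3, rocker4, rocker5, rocker6 below 0.1 rad) or (y of pack_center in the frame of charger between 0.008 and 0.032 m and value of joint rocker3 above 0.48 rad and value of joint each of rocker1, rocker2, rocker4, rocker5, rocker6 below 0.1 rad) or (y of pack_center in the frame of charger between -0.032 and -0.008 m and value of joint rocker4 above 0.48 rad and value of joint each of rocker1, rocker2, rocker3, rocker5, rocker6 below 0.1 rad) or (y of pack_center in the frame of charger between -0.072 and -0.048 m and value of joint rocker5 above 0.48 rad and value of joint each of rocker1, rocker2, rocker3, rocker4, rocker6 below 0.1 rad) or (y of pack_center in the frame of charger between -0.112 and -0.088 m and value of joint rocker6 above 0.48 rad and value of joint each of rocker1, rocker2, rocker3, rocker4, rocker5 below 0.1 rad)) and value of joint guard below 0.005 m); the robot touches nothing.
It fails at once if a rocker of another bay is switched on ((value of joint rocker1 above 0.35 rad and not (y of pack_center in the frame of charger between 0.088 and 0.112 m)) or (value of joint rocker2 above 0.35 rad and not (y of pack_center in the frame of charger between 0.048 and 0.072 m)) or (value of joint rocker3 above 0.35 rad and not (y of pack_center in the frame of charger between 0.008 and 0.032 m)) or (value of joint rocker4 above 0.35 rad and not (y of pack_center in the frame of charger between -0.032 and -0.008 m)) or (value of joint rocker5 above 0.35 rad and not (y of pack_center in the frame of charger between -0.072 and -0.048 m)) or (value of joint rocker6 above 0.35 rad and not (y of pack_center in the frame of charger between -0.112 and -0.088 m))).
It fails at once if the fingers or the arm press on a rocker (contact force between any of the fingers, the arm and rocker1 above 0.5 N or contact force between any of the fingers, the arm and rocker2 above 0.5 N or contact force between any of the fingers, the arm and rocker3 above 0.5 N or contact force between any of the fingers, the arm and rocker4 above 0.5 N or contact force between any of the fingers, the arm and rocker5 above 0.5 N or contact force between any of the fingers, the arm and rocker6 above 0.5 N).
It fails at once if the pack is shifted by more than 8 mm (distance of pack_center from where it was at the start of the episode above 0.008 m).
It fails at once if a bystander (bottle, foot cast, bowl) is shifted by more than 15 mm (distance of any of bottle, foot_cast, bowl from where it was at the start of the episode above 0.015 m).
It also fails if it takes over 67 s, if anything falls off the work surface, if the arm or the gripper's body presses on something with over 40 N, if the wrist force passes 120 N, or if a joint passes its speed limit or range.

## Working session

There is one attempt and no reset: what is moved stays moved. The work goes in short steps, Python scripts to look and compute and a tool call to move; the robot and the scene stay as the last step left them, time stands still between calls to the robot, and variables do not carry over. Pictures are saved under pics/ and viewed, at most 10 in all, crops included, and the job is handed in when it is done.

Besides the shell and the picture viewer there is one more tool, called after "Call:" as name(argument=value, ...), one argument or row to a line, values as JSON. apply_moves: Moves the arm, as the interface text tells. Its arguments: {"type":"object","properties":{"targets":{"type":"array"}},"required":["targets"]}

```bash
mkdir -p pics; cat > h.py <<'E'
import numpy as np, cv2
from plant import *
def ray(cam,uv,z):
    c=get_calibration(cam);K=np.array(c["camera_matrix"]);D=np.array(c["D"]);P=np.array(c["pose"])
    n=cv2.undistortPoints(np.array(uv,float).reshape(-1,1,2),K,D)[:,0]
    d=np.c_[n[:,0],-n[:,1],-np.ones(len(n))]@P[:3,:3].T;o=P[:3,3]
    return o+d*((z-o[2])/d[:,2])[:,None]
def proj(cam,pts):
    c=get_calibration(cam);K=np.array(c["camera_matrix"]);D=np.array(c["D"]);P=np.array(c["pose"])
    q=(np.atleast_2d(pts)-P[:3,3])@P[:3,:3];q=q*[1,-1,-1]
    return cv2.projectPoints(q,np.zeros(3),np.zeros(3),K,D)[0][:,0]
def save(name,im): cv2.imwrite("pics/"+name,im[:,:,::-1])
E
python3 - <<'E'
from h import *
np.set_printoptions(precision=4,suppress=True)
for c in ["scene","side"]:
    save(c+"0.png",grab_frame(c))
    for q in ["charger","guard_rib","pack_center","stylus_handle","block_hole0","bottle","foot_cast","bowl","rocker1_pivot","bay_row"]:
        for r in recognise(c,q)[:4]: print(c,q,round(r["score"],2),np.array(r["point"]),proj(c,r["point"])[0].round())
s=state();print(s["time"],s["tool_pos"],s["tool_rot"])
E
```

```text
scene charger 0.75 [ 0.627  -0.0829  0.061 ] [361. 281.]
scene charger 0.52 [ 0.6731 -0.0279  0.0766] [388. 269.]
scene charger 0.23 [0.4543 0.3217 0.1004] [368. 160.]
scene guard_rib 0.97 [ 0.5815 -0.0547  0.0639] [350. 266.]
scene pack_center 0.83 [ 0.6738 -0.0295  0.0747] [387. 270.]
scene pack_center 0.4 [ 0.5803 -0.0603  0.0604] [349. 269.]
scene stylus_handle 0.62 [ 0.4248 -0.3337  0.1135] [234. 309.]
scene stylus_handle 0.39 [0.6808 0.407  0.0426] [446. 181.]
scene block_hole0 0.96 [ 0.3344 -0.415   0.0545] [186. 334.]
scene block_hole0 0.93 [ 0.4388 -0.3439  0.0677] [239. 326.]
scene block_hole0 0.8 [ 0.4592 -0.4435  0.052 ] [223. 366.]
scene block_hole0 0.61 [ 0.3228 -0.2668  0.0615] [219. 286.]
scene bottle 0.78 [0.4507 0.3215 0.1017] [367. 159.]
scene bottle 0.62 [ 0.6729 -0.03    0.0744] [387. 270.]
scene foot_cast 0.71 [ 0.6995 -0.4014  0.0453] [326. 400.]
scene bowl 0.64 [0.6758 0.4067 0.0418] [444. 181.]
scene rocker1_pivot 0.9 [ 0.6306 -0.0813  0.0606] [363. 281.]
scene bay_row 0.76 [ 0.6285 -0.0825  0.0612] [362. 281.]
scene bay_row 0.27 [0.6801 0.4103 0.041 ] [446. 
[... 354 characters left out ...]
32. 206.]
side block_hole0 0.78 [ 0.4526 -0.423   0.0532] [396. 142.]
side block_hole0 0.61 [ 0.417  -0.2944  0.0612] [393. 174.]
side block_hole0 0.57 [ 0.3215 -0.3796  0.0482] [441. 169.]
side bottle 0.74 [0.435  0.3565 0.1254] [255. 388.]
side bottle 0.56 [ 0.605  -0.0071  0.0648] [269. 228.]
side foot_cast 0.76 [ 0.6865 -0.3681  0.0432] [305. 133.]
side foot_cast 0.31 [ 0.4175 -0.3198  0.1115] [399. 152.]
side bowl 0.76 [0.7001 0.3701 0.0312] [129. 361.]
side rocker1_pivot 0.63 [ 0.6066 -0.0113  0.0627] [269. 228.]
side bay_row 0.65 [ 0.4201 -0.3227  0.1073] [399. 152.]
side bay_row 0.59 [ 0.604  -0.008   0.0611] [269. 229.]
1.1 [ 0.2212 -0.5845  0.2533] [-0.      0.9837  0.1799 -0.    ]
```

View pics/scene0.png

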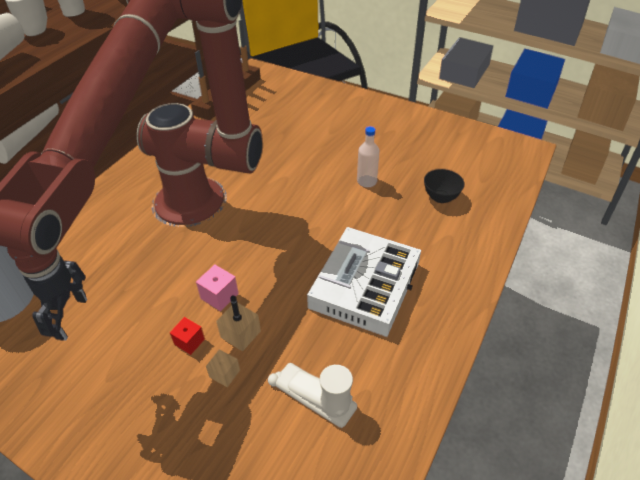

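View pics/side0.png

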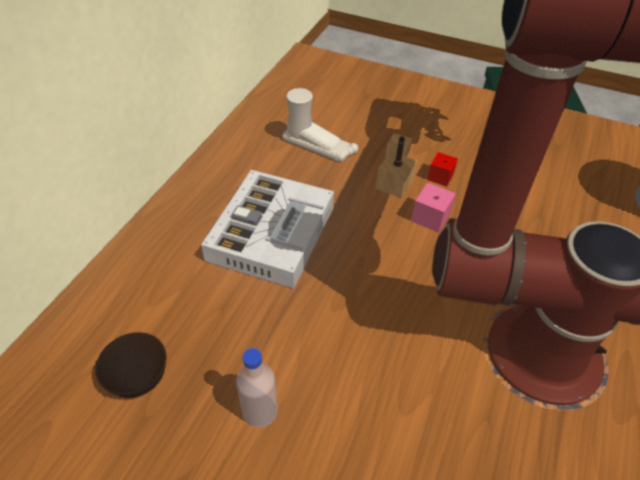

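Block candidates in the scene view are pink (217,287), red (186,335), large wood (239,326) and small wood (223,368). The large wooden one fits: it is not pink or red, it is the larger of the two in wood, and it bears the stylus. I'll confirm this in a crop.

```bash
python3 - <<'E'
from h import *
a=cv2.imread("pics/scene0.png");b=cv2.imread("pics/side0.png")
R=lambda im,x,y,w,h:cv2.resize(im[y:y+h,x:x+w],(400,300),interpolation=cv2.INTER_CUBIC)
m=np.vstack([np.hstack([R(a,300,223,133,100),R(a,160,260,133,100) if 0 else R(a,160,260,173,130)]),np.hstack([R(b,195,165,146,110),R(b,360,110,133,100)])])
cv2.imwrite("pics/crop1.png",m)
E
```

```text
(no output)
```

View pics/crop1.png

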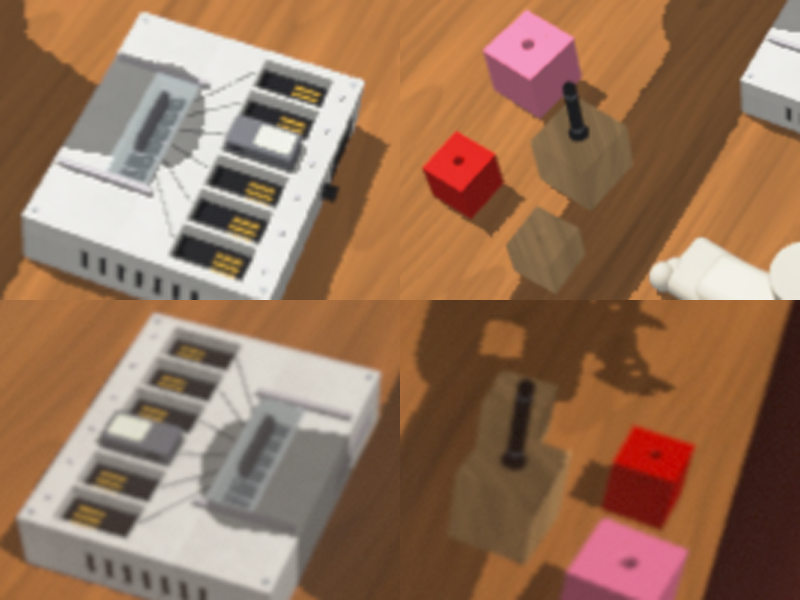

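Both views show the pack in bay 3: two empty bays to its left, three to its right. The large wooden block with the stylus (scene 237,317) is confirmed. Next I'll fit the poses.

```bash
python3 - <<'E'
from h import *
from scipy.optimize import least_squares
np.set_printoptions(precision=4,suppress=True)
L={"bl":(.106,.128),"fl":(-.106,.128),"fr":(-.106,-.128),"br":(.106,-.128)}
obs=[("scene","bl",(420.7,249.6)),("scene","fl",(347.2,227)),("scene","fr",(307.6,294.5)),("side","br",(251.6,170.5)),("side","fr",(334,191.3)),("side","fl",(294.3,270.8)),("side","bl",(202.3,243.5))]
w=[(L[k],ray(c,[uv],.06)[0,:2]) for c,k,uv in obs]
def f(p):
    c,s=np.cos(p[2]),np.sin(p[2])
    return np.concatenate([np.array([c*a-s*b+p[0],s*a+c*b+p[1]])-q for (a,b),q in w])
r=least_squares(f,[.62,-.07,0],loss="soft_l1",f_scale=.004);print(r.x,f(r.x).reshape(-1,2))
for c,uv,z in [("scene",(237,316.7),.072),("scene",(233.5,298),.15),("side",(397.9,163.2),.072),("side",(402.2,138.6),.15)]: print(c,ray(c,[uv],z))
P=np.array(get_calibration("wrist")["pose"]);s=state();from scipy.spatial.transform import Rotation as R
T=R.from_quat(np.roll(s["tool_rot"],-1)).as_matrix();print(T);print("cam in tool",T.T@(P[:3,3]-s["tool_pos"]));print(T.T@P[:3,:3])
E
```

```text
[ 0.6214 -0.0462  0.0777] [[-0.0018  0.0007]
 [-0.0036  0.0011]
 [-0.0033 -0.0002]
 [ 0.004  -0.0051]
 [ 0.0016 -0.0018]
 [ 0.0007  0.0026]
 [ 0.002   0.0011]]
scene [[ 0.4203 -0.3262  0.072 ]]
scene [[ 0.4244 -0.3288  0.15  ]]
side [[ 0.4179 -0.3256  0.072 ]]
side [[ 0.4171 -0.3219  0.15  ]]
[[ 0.9353  0.3539 -0.    ]
 [ 0.3539 -0.9353 -0.    ]
 [-0.     -0.     -1.    ]]
cam in tool [ 0.0772  0.0013 -0.1217]
[[-0.0002  0.9546  0.2978]
 [ 1.      0.0003 -0.0002]
 [-0.0003  0.2978 -0.9546]]
```

Call:
apply_moves(
  targets=[
    {"translation": [0.33,-0.235,0],"twist": 0,"hand": 0.5},
    {"translation": [0.33,-0.235,0],"twist": 0,"hand": 0.5},
    {"translation": [0.33,-0.235,0],"twist": 0,"hand": 0.5},
    {"translation": [0.33,-0.235,0],"twist": 0,"hand": 0.5},
    {"translation": [0.33,-0.235,0],"twist": 0,"hand": 0.5},
    {"translation": [0.33,-0.235,0],"twist": 0,"hand": 0.5},
    {"translation": [0.33,-0.235,0],"twist": 0,"hand": 0.5},
    {"translation": [0.33,-0.235,0],"twist": 0,"hand": 0.5},
  ],
)

```text
time: 1.9
tool_pos: [0.4023, -0.3138, 0.2536]
tool_rot: [0.0, 0.984, 0.18, 0.0]
contact_force: [-0.6, -0.0, 0.1]
gripper_width: 0.502
grasp_force: 0.0
```

Call:
apply_moves(
  targets=[
    {"translation": [0.33,-0.235,0],"twist": 0,"hand": 0.5},
    {"translation": [0.33,-0.235,0],"twist": 0,"hand": 0.5},
    {"translation": [0.33,-0.235,0],"twist": 0,"hand": 0.5},
    {"translation": [0.33,-0.235,0],"twist": 0,"hand": 0.5},
    {"translation": [0.33,-0.235,0],"twist": 0,"hand": 0.5},
    {"translation": [0.33,-0.235,0],"twist": 0,"hand": 0.5},
    {"translation": [0.33,-0.235,0],"twist": 0,"hand": 0.5},
    {"translation": [0.33,-0.235,0],"twist": 0,"hand": 0.5},
  ],
)

```text
time: 2.7
tool_pos: [0.5827, -0.0444, 0.2535]
tool_rot: [0.0, 0.984, 0.18, 0.0]
contact_force: [0.5, -1.6, 0.0]
gripper_width: 0.497
grasp_force: 0.0
```

Call:
apply_moves(
  targets=[
    {"translation": [0,0,0],"twist": -1,"hand": 0.5},
    {"translation": [0,0,0],"twist": -1,"hand": 0.5},
    {"translation": [0,0,0],"twist": -1,"hand": 0.5},
    {"translation": [0,0,0],"twist": -1,"hand": 0.5},
    {"translation": [0,0,0],"twist": -1,"hand": 0.5},
    {"translation": [0,0,0],"twist": -1,"hand": 0.5},
    {"translation": [0,0,0],"twist": -1,"hand": 0.5},
  ],
)

```text
time: 3.4
tool_pos: [0.5819, -0.0459, 0.2533]
tool_rot: [0.0, 0.861, 0.508, 0.0]
contact_force: [0.5, 0.5, 0.2]
gripper_width: 0.498
grasp_force: 0.0
```

Call:
apply_moves(
  targets=[
    {"translation": [0,0,0],"twist": -1,"hand": 0.5},
    {"translation": [0,0,0],"twist": -1,"hand": 0.5},
    {"translation": [0,0,0],"twist": -1,"hand": 0.5},
    {"translation": [0,0,0],"twist": -1,"hand": 0.5},
    {"translation": [0,0,0],"twist": -1,"hand": 0.5},
    {"translation": [0,0,0],"twist": -0.85,"hand": 0.5},
    {"translation": [0,0,0],"twist": 0,"hand": 0.5},
    {"translation": [0,0,0],"twist": 0,"hand": 0.5},
  ],
)

```text
time: 4.2
tool_pos: [0.5819, -0.046, 0.2533]
tool_rot: [-0.0, 0.68, 0.733, 0.0]
contact_force: [-0.0, -0.2, 0.2]
gripper_width: 0.501
grasp_force: 0.0
```

```bash
cat >> h.py <<'E'
from scipy.spatial.transform import Rotation as R
np.set_printoptions(precision=4,suppress=True)
def tool():
    s=state();return np.array(s["tool_pos"]),R.from_quat(np.roll(s["tool_rot"],-1)).as_matrix(),s
def togo(t):
    p,T,s=tool();return T.T@(np.array(t)-p)*10
E
python3 - <<'E'
from h import *
save("w1.png",grab_frame("wrist"))
p,T,s=tool();print(s["time"],p,T,s["gripper_width"])
for q in ["guard_rib","pack_center","charger"]:
    for r in recognise("wrist",q)[:2]: print(q,r["score"],np.array(r["point"]),proj("wrist",r["point"]))
a=.0777;C=lambda v:np.array([.6214,-.0462,0])+R.from_euler("z",a).apply(v)
for v in [(-.106,.128,.06),(-.106,-.128,.06),(.106,.128,.06),(-.043,0,.079),(.049,.02,.074),(-.043,.018,.049)]: print(v,proj("wrist",C(v)))
E
```

```text
4.25 [ 0.582  -0.046   0.2533] [[-0.0745  0.9972  0.    ]
 [ 0.9972  0.0745  0.    ]
 [ 0.      0.     -1.    ]] 0.4981193836651033
guard_rib 0.67 [ 0.5826 -0.0395  0.0665] [[315.9651 204.024 ]]
guard_rib 0.49 [ 0.6147 -0.011   0.0633] [[360.6107 169.7735]]
pack_center 0.82 [ 0.6646 -0.0189  0.0739] [[427.2475 187.3622]]
pack_center 0.41 [ 0.6123 -0.0181  0.0596] [[356.0893 178.0331]]
charger 0.82 [ 0.6131 -0.0154  0.0586] [[357.3595 174.4674]]
(-0.106, 0.128, 0.06) [[219.5712  38.5831]]
(-0.106, -0.128, 0.06) [[240.5214 353.6305]]
(0.106, 0.128, 0.06) [[518.8454  38.2694]]
(-0.043, 0, 0.079) [[309.5748 220.2635]]
(0.049, 0.02, 0.074) [[431.9533 192.5011]]
(-0.043, 0.018, 0.049) [[309.9967 189.2996]]
```

View pics/w1.png

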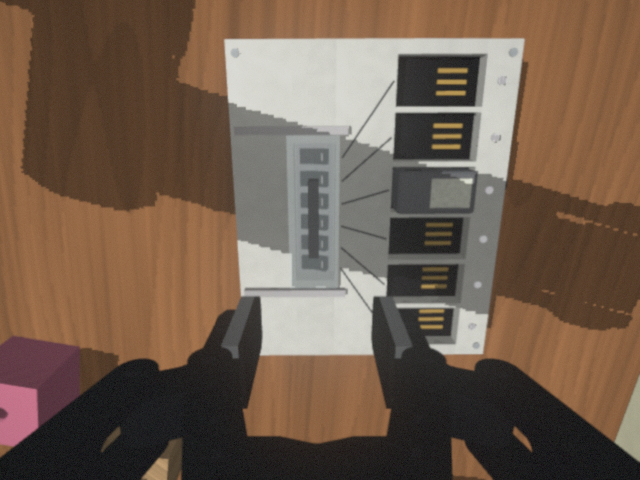

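The wrist view shows the pack in bay 3 (433,190), the rib at (313,219), and the charger's corners at (225,40), (524,39), (243,354) and (484,355). I'll refit the charger from these.

```bash
python3 - <<'E'
from h import *
from scipy.optimize import least_squares
L=np.array([(-.106,.128),(.106,.128),(-.106,-.128),(.106,-.128)])
w=ray("wrist",[(225,39.5),(524,38.5),(242.5,354),(484.5,355)],.06)[:,:2]
f=lambda p:(L@np.array([[np.cos(p[2]),np.sin(p[2])],[-np.sin(p[2]),np.cos(p[2])]])+p[:2]-w).ravel()
r=least_squares(f,[.62,-.05,.07]);print(r.x,f(r.x).reshape(-1,2))
g=ray("wrist",[(313.5,179),(313.5,260)],.079);print(g)
C=lambda v:np.r_[r.x[:2],0]+R.from_euler("z",r.x[2]).apply(v)
print("rib",g.mean(0),R.from_euler("z",-r.x[2]).apply(g.mean(0)-np.r_[r.x[:2],0]))
print(C([-.043,0,.071]),togo(C([-.043,0,.09])),togo(g.mean(0)),C([-.038,.018,.05]))
E
```

```text
[ 0.6254 -0.0467  0.0772] [[ 0.0002 -0.0002]
 [ 0.0004 -0.0007]
 [ 0.0022 -0.0002]
 [-0.0027  0.0011]]
[[ 0.5792 -0.0182  0.079 ]
 [ 0.5838 -0.0811  0.079 ]]
rib [ 0.5815 -0.0497  0.079 ] [-0.044   0.0004  0.079 ]
[ 0.5825 -0.0501  0.071 ] [-0.0412  0.0024  1.6331] [-0.0368 -0.0074  1.7431] [ 0.5861 -0.0317  0.05  ]
```

Call:
apply_moves(
  targets=[
    {"translation": [-0.04,0,0.4],"twist": 0,"hand": 0.5},
    {"translation": [0,0,0.4],"twist": 0,"hand": 0.5},
    {"translation": [0,0,0.4],"twist": 0,"hand": 0.5},
    {"translation": [0,0,0.3],"twist": 0,"hand": 0.5},
    {"translation": [0,0,0.12],"twist": 0,"hand": 0.5},
    {"translation": [0,0,0],"twist": 0,"hand": 0.5},
    {"translation": [0,0,0],"twist": 0,"hand": 0.0},
    {"translation": [0,0,0],"twist": 0,"hand": 0.0},
  ],
)

```text
time: 5.2
tool_pos: [0.584, -0.0504, 0.094]
tool_rot: [0.002, 0.68, 0.733, 0.001]
contact_force: [-1.3, -0.2, 1.3]
gripper_width: 0.166
grasp_force: 0.9
```

Call:
apply_moves(
  targets=[
    {"translation": [0,0,0],"twist": 0,"hand": 0},
    {"translation": [0,0,0],"twist": 0,"hand": 0},
    {"translation": [0,0,0],"twist": 0,"hand": 0},
    {"translation": [0,0,0],"twist": 0,"hand": 0.0},
  ],
)

```text
time: 5.6
tool_pos: [0.581, -0.0505, 0.094]
tool_rot: [-0.001, 0.68, 0.734, -0.002]
contact_force: [-11.8, -1.0, 10.1]
gripper_width: 0.07
grasp_force: 61.3
```

Call:
apply_moves(
  targets=[
    {"translation": [0,0,-0.02],"twist": 0,"hand": 0},
    {"translation": [0,-0.07,0],"twist": 0,"hand": 0},
    {"translation": [0,-0.1,0],"twist": 0,"hand": 0},
    {"translation": [0,-0.1,0],"twist": 0,"hand": 0},
    {"translation": [0,-0.1,0],"twist": 0,"hand": 0},
    {"translation": [0,-0.02,0],"twist": 0,"hand": 0},
    {"translation": [0,0,0],"twist": 0,"hand": 0},
    {"translation": [0,0,0],"twist": 0,"hand": 0},
  ],
)

```text
time: 6.4
tool_pos: [0.5435, -0.0534, 0.0941]
tool_rot: [0.0, 0.68, 0.733, -0.0]
contact_force: [-1.2, -4.9, 2.4]
gripper_width: 0.066
grasp_force: 60.4
```

Call:
apply_moves(
  targets=[
    {"translation": [0,0,0],"twist": 0,"hand": 0.4},
    {"translation": [0,0,0],"twist": 0,"hand": 0.4},
    {"translation": [0,0,0],"twist": 0,"hand": 0.4},
    {"translation": [0,0,0],"twist": 0,"hand": 0.4},
    {"translation": [0,0,-0.4],"twist": 0,"hand": 0.5},
    {"translation": [0,0,-0.4],"twist": 0,"hand": 0.5},
    {"translation": [0,0,-0.4],"twist": 0,"hand": 0.5},
    {"translation": [0,0,-0.4],"twist": 0,"hand": 0.5},
  ],
)

```text
time: 7.2
tool_pos: [0.5431, -0.0526, 0.2547]
tool_rot: [-0.0, 0.68, 0.734, 0.0]
contact_force: [0.2, -0.1, -0.5]
gripper_width: 0.502
grasp_force: 0.0
```

Call:
apply_moves(
  targets=[
    {"translation": [-0.37,-0.2,0],"twist": 0,"hand": 0.6},
    {"translation": [-0.37,-0.2,0],"twist": 0,"hand": 0.6},
    {"translation": [-0.37,-0.2,0],"twist": 0,"hand": 0.6},
    {"translation": [-0.37,-0.2,0],"twist": 0,"hand": 0.6},
    {"translation": [-0.37,-0.2,0],"twist": 0,"hand": 0.6},
    {"translation": [-0.37,-0.2,0],"twist": 0,"hand": 0.6},
    {"translation": [-0.37,-0.2,0],"twist": 0,"hand": 0.6},
    {"translation": [0,0,0],"twist": 0,"hand": 0.6},
  ],
)

```text
time: 8.0
tool_pos: [0.4217, -0.3252, 0.2532]
tool_rot: [0.0, 0.682, 0.732, -0.0]
contact_force: [0.5, 1.0, -0.0]
gripper_width: 0.601
grasp_force: 0.0
```

```bash
python3 - <<'E'
from h import *
a=grab_frame("wrist")
p,T,s=tool();print(s["time"],p,T[:,0],s["gripper_width"],s["contact_force"])
for q in ["stylus_handle","block_hole0"]:
    for r in recognise("wrist",q)[:3]: print(q,r["score"],np.array(r["point"]),proj("wrist",r["point"]))
print(proj("wrist",[[.42,-.326,.15],[.42,-.326,.074]]))
b=grab_frame("scene")
c=cv2.resize(b[223:323,300:433],(320,240),interpolation=cv2.INTER_CUBIC)
m=np.zeros((480,800,3),np.uint8);m[:,:480]=a[:,80:560];m[:240,480:]=c;save("w2.png",m)
E
```

```text
8.05 [ 0.4226 -0.3233  0.2531] [-0.0721  0.9974  0.0008] 0.5974367622403909 [ 0.5158  0.1558 -0.1569]
stylus_handle 0.81 [ 0.415  -0.3227  0.1269] [[301.2134 234.8136]]
block_hole0 0.92 [ 0.3249 -0.3931  0.0508] [[194.634  280.2541]]
block_hole0 0.84 [ 0.3142 -0.2552  0.0672] [[171.037  113.1879]]
block_hole0 0.81 [ 0.4168 -0.3141  0.0668] [[306.4291 202.7065]]
[[307.1951 253.3014]
 [309.3207 220.2292]]
```

View pics/w2.png

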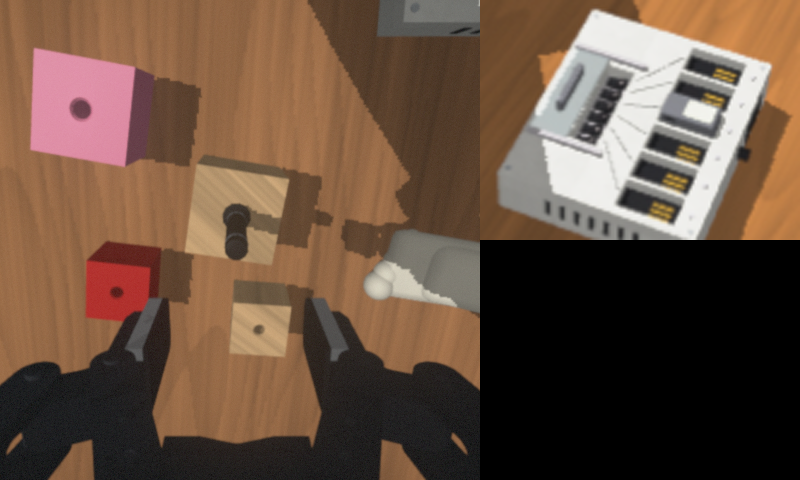

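The guard is open. The stylus flange is at image (317,215), its handle top at (316,247), and the block's top corners are clearly visible.

```bash
python3 - <<'E'
from h import *
print(tool()[0])
k=ray("wrist",[(281,163),(369,180),(353,264),(265,250)],.07);print(k,k.mean(0),np.linalg.norm(np.diff(k,axis=0),axis=1))
f=ray("wrist",[(317,216)],.074);t=ray("wrist",[(316,246)],.15);print(f,t)
h=(k.mean(0)+f[0])/2;h[2]=.122;print(h,togo(h))
E
```

```text
[ 0.4238 -0.3209  0.2531]
[[ 0.3961 -0.2844  0.07  ]
 [ 0.4629 -0.292   0.07  ]
 [ 0.4578 -0.3602  0.07  ]
 [ 0.3869 -0.3537  0.07  ]] [ 0.4259 -0.3226  0.07  ] [0.0672 0.0684 0.0712]
[[ 0.4259 -0.3218  0.074 ]] [[ 0.4251 -0.3207  0.15  ]]
[ 0.4259 -0.3222  0.122 ] [-0.0155  0.0192  1.3111]
```

Call:
apply_moves(
  targets=[
    {"translation": [-0.035,0.005,0.3],"twist": 0,"hand": 0.6},
    {"translation": [0,0,0.3],"twist": 0,"hand": 0.6},
    {"translation": [0,0,0.3],"twist": 0,"hand": 0.6},
    {"translation": [0,0,0.3],"twist": 0,"hand": 0.6},
    {"translation": [0,0,0.15],"twist": 0,"hand": 0.6},
    {"translation": [0,0,0],"twist": 0,"hand": 0.6},
    {"translation": [0,0,0],"twist": 0,"hand": 0.3},
    {"translation": [0,0,0],"twist": 0,"hand": 0.3},
  ],
)

```text
time: 9.0
tool_pos: [0.4254, -0.326, 0.1205]
tool_rot: [0.002, 0.68, 0.734, -0.0]
contact_force: [0.8, 1.0, 0.1]
gripper_width: 0.301
grasp_force: 0.0
```

Call:
apply_moves(
  targets=[
    {"translation": [0,0,0],"twist": 0,"hand": 0},
    {"translation": [0,0,0],"twist": 0,"hand": 0},
    {"translation": [0,0,0],"twist": 0,"hand": 0},
    {"translation": [0,0,0],"twist": 0,"hand": 0.0},
    {"translation": [0,0,0],"twist": 0,"hand": 0.0},
  ],
)

```text
time: 9.5
tool_pos: [0.4244, -0.3262, 0.1203]
tool_rot: [0.001, 0.68, 0.733, -0.001]
contact_force: [-4.2, 0.0, 6.2]
gripper_width: 0.143
grasp_force: 58.3
```

Call:
apply_moves(
  targets=[
    {"translation": [0,0,-0.2],"twist": 0,"hand": 0},
    {"translation": [0,0,-0.3],"twist": 0,"hand": 0},
    {"translation": [0,0,-0.3],"twist": 0,"hand": 0},
    {"translation": [0,0,-0.3],"twist": 0,"hand": 0},
    {"translation": [0,0,-0.2],"twist": 0,"hand": 0},
    {"translation": [0,0,0],"twist": 0,"hand": 0},
  ],
)

```text
time: 10.1
tool_pos: [0.4257, -0.3267, 0.2529]
tool_rot: [0.004, 0.68, 0.733, 0.0]
contact_force: [0.3, -0.9, 0.2]
gripper_width: 0.148
grasp_force: 58.4
```

Call:
apply_moves(
  targets=[
    {"translation": [0.34,0.23,0],"twist": 0,"hand": 0},
    {"translation": [0.34,0.23,0],"twist": 0,"hand": 0},
    {"translation": [0.34,0.23,0],"twist": 0,"hand": 0},
    {"translation": [0.34,0.23,0],"twist": 0,"hand": 0},
    {"translation": [0.34,0.23,0],"twist": 0,"hand": 0},
    {"translation": [0.34,0.23,0],"twist": 0,"hand": 0},
    {"translation": [0.34,0.23,0],"twist": 0,"hand": 0},
    {"translation": [0.34,0.23,0],"twist": 0,"hand": 0},
  ],
)

```text
time: 10.9
tool_pos: [0.5871, -0.0383, 0.2464]
tool_rot: [-0.001, 0.68, 0.733, -0.0]
contact_force: [0.5, -0.6, -0.9]
gripper_width: 0.144
grasp_force: 58.4
```

Call:
apply_moves(
  targets=[
    {"translation": [0,0,0.2],"twist": 0,"hand": 0},
    {"translation": [0,0,0.2],"twist": 0,"hand": 0},
    {"translation": [0,0,0],"twist": 0,"hand": 0},
    {"translation": [0,0,0],"twist": 0,"hand": 0},
    {"translation": [0,0,0],"twist": 0,"hand": 0},
  ],
)

```text
time: 11.4
tool_pos: [0.5874, -0.0404, 0.2091]
tool_rot: [0.001, 0.68, 0.733, 0.0]
contact_force: [0.1, -0.1, 0.4]
gripper_width: 0.147
grasp_force: 58.5
```

```bash
python3 - <<'E'
from h import *
p,T,s=tool();print(s["time"],p,T,s["gripper_width"],s["grasp_force"],s["contact_force"])
a=grab_frame("wrist");p2=tool()[0];print(p2)
C=lambda v:np.array([.6254,-.0467,0])+R.from_euler("z",.0772).apply(v)
t=C([-.038,.009,.051]);print("target px",proj("wrist",t),"nominal tip",proj("wrist",p+T@[0,0,.1103]),"flange",proj("wrist",p+T@[0,0,.0463]),togo(t))
for i in range(6): print(i+1,proj("wrist",C([-.043,.045-.018*i,.049])))
save("w3.png",cv2.resize(a[80:380,170:470],(600,600),interpolation=cv2.INTER_CUBIC))
E
```

```text
11.4 [ 0.5874 -0.0404  0.2091] [[-0.0754  0.9972  0.0013]
 [ 0.9972  0.0754 -0.0001]
 [-0.0002  0.0013 -1.    ]] 0.1471026536439883 58.51016342639923 [ 0.1314 -0.0929  0.4011]
[ 0.5876 -0.0405  0.2096]
target px [[312.8681 221.5116]] nominal tip [[313.5538 241.8793]] flange [[312.7108 285.5029]] [-0.0004 -0.0107  1.5855]
1 [[305.4235 170.5265]]
2 [[305.6791 196.1308]]
3 [[305.9266 220.8064]]
4 [[306.1663 244.5952]]
5 [[306.3984 267.5375]]
6 [[306.6233 289.6714]]
```

View pics/w3.png

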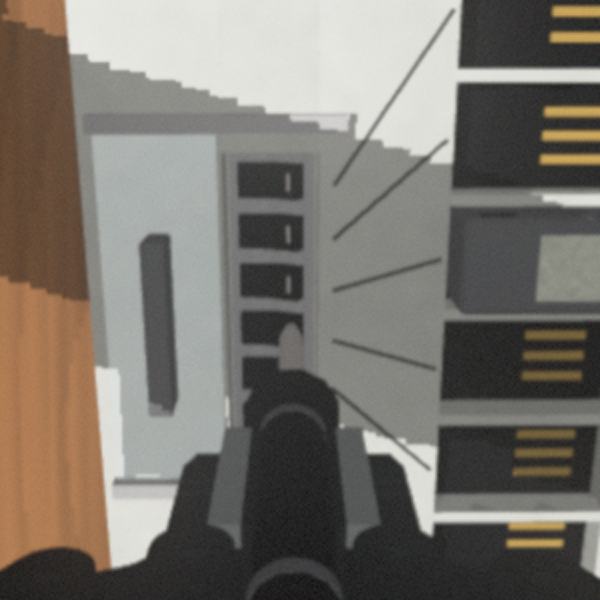

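Call:
apply_moves(
  targets=[
    {"translation": [0,-0.02,0.2],"twist": 0,"hand": 0},
    {"translation": [0,0,0.2],"twist": 0,"hand": 0},
    {"translation": [0,0,0.04],"twist": 0,"hand": 0},
    {"translation": [0,0,0.02],"twist": 0,"hand": 0},
    {"translation": [0,0,0.02],"twist": 0,"hand": 0},
    {"translation": [0,0,0.02],"twist": 0,"hand": 0},
    {"translation": [0,0,0.02],"twist": 0,"hand": 0},
    {"translation": [0,0,0],"twist": 0,"hand": 0},
  ],
)

```text
time: 12.25
tool_pos: [0.5868, -0.0404, 0.1581]
tool_rot: [0.002, 0.68, 0.733, 0.002]
contact_force: [2.7, 0.3, 4.0]
gripper_width: 0.148
grasp_force: 58.8
```

Call:
apply_moves(
  targets=[
    {"translation": [0,0,0.015],"twist": 0,"hand": 0},
    {"translation": [0,0,0.015],"twist": 0,"hand": 0},
    {"translation": [0,0,0],"twist": 0,"hand": 0},
  ],
)

```text
time: 12.55
tool_pos: [0.5872, -0.0405, 0.1567]
tool_rot: [0.002, 0.68, 0.733, 0.002]
contact_force: [2.0, 0.6, 12.2]
gripper_width: 0.148
grasp_force: 59.8
```

Call:
apply_moves(
  targets=[
    {"translation": [0,0,-0.1],"twist": 0,"hand": 0},
    {"translation": [0,0,-0.2],"twist": 0,"hand": 0},
    {"translation": [0,0,-0.3],"twist": 0,"hand": 0},
    {"translation": [0,0,-0.35],"twist": 0,"hand": 0},
    {"translation": [0,0,0],"twist": 0,"hand": 0},
    {"translation": [0,0,0],"twist": 0,"hand": 0},
  ],
)

```text
time: 13.15
tool_pos: [0.5846, -0.0403, 0.2483]
tool_rot: [-0.0, 0.68, 0.733, -0.0]
contact_force: [-0.4, -0.2, -1.4]
gripper_width: 0.147
grasp_force: 58.5
```

```bash
python3 - <<'E'
from h import *
p,T,s=tool();print(s["time"],p,T,s["gripper_width"],s["contact_force"])
a=grab_frame("wrist");print(proj("wrist",p+T@[0,0,.1103]))
save("w4.png",cv2.resize(a[110:360,190:440],(600,600),interpolation=cv2.INTER_CUBIC))
E
```

```text
13.15 [ 0.5846 -0.0403  0.2483] [[-0.0759  0.9971 -0.0007]
 [ 0.9971  0.0759 -0.0002]
 [-0.0001 -0.0008 -1.    ]] 0.14729904759533818 [-0.4478 -0.1608 -1.4335]
[[315.4086 243.5271]]
```

View pics/w4.png

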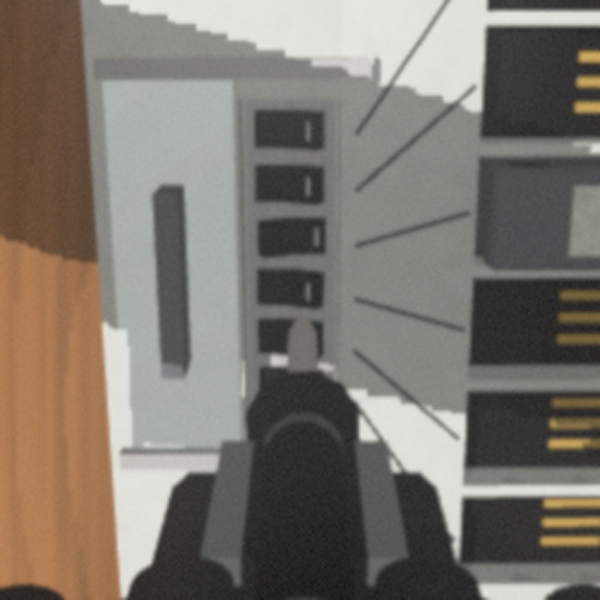

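Rocker 3's mark has moved, so it is on; the others are unchanged. The stylus is still straight in the grip, so I'll take it back.

Call:
apply_moves(
  targets=[
    {"translation": [-0.34,-0.228,0],"twist": 0,"hand": 0},
    {"translation": [-0.34,-0.228,0],"twist": 0,"hand": 0},
    {"translation": [-0.34,-0.228,0],"twist": 0,"hand": 0},
    {"translation": [-0.34,-0.228,0],"twist": 0,"hand": 0},
    {"translation": [-0.34,-0.228,0],"twist": 0,"hand": 0},
    {"translation": [-0.34,-0.228,0],"twist": 0,"hand": 0},
    {"translation": [-0.34,-0.228,0],"twist": 0,"hand": 0},
    {"translation": [-0.34,-0.228,0],"twist": 0,"hand": 0},
  ],
)

```text
time: 14.0
tool_pos: [0.4217, -0.3256, 0.2455]
tool_rot: [-0.002, 0.68, 0.733, 0.0]
contact_force: [0.1, -0.2, -0.5]
gripper_width: 0.148
grasp_force: 58.6
```

Call:
apply_moves(
  targets=[
    {"translation": [0,0,0.2],"twist": 0,"hand": 0},
    {"translation": [0,0,0.2],"twist": 0,"hand": 0},
    {"translation": [0,0,0],"twist": 0,"hand": 0},
    {"translation": [0,0,0],"twist": 0,"hand": 0},
    {"translation": [0,0,0],"twist": 0,"hand": 0},
  ],
)

```text
time: 14.5
tool_pos: [0.424, -0.3252, 0.2087]
tool_rot: [0.0, 0.68, 0.734, -0.0]
contact_force: [0.0, 0.2, 0.4]
gripper_width: 0.15
grasp_force: 58.6
```

```bash
python3 - <<'E'
from h import *
p,T,s=tool();print(s["time"],p,T,s["gripper_width"],s["contact_force"],togo([.4245,-.326,.1205]))
a=grab_frame("wrist");print(proj("wrist",p+T@[0,0,.1103]),proj("wrist",[[.4245,-.326,.07]]))
print(proj("wrist",[[.4245,-.326,.07]]+R.from_euler("z",-.09).apply([[-.035,.035,0],[.035,.035,0],[.035,-.035,0],[-.035,-.035,0]])))
save("w5.png",cv2.resize(a[110:360,190:440],(600,600),interpolation=cv2.INTER_CUBIC))
E
```

```text
14.5 [ 0.424  -0.3252  0.2087] [[-0.0765  0.9971  0.    ]
 [ 0.9971  0.0765 -0.0002]
 [-0.0002  0.     -1.    ]] 0.1501991831414326 [0.0278 0.203  0.4198] [-0.0086  0.004   0.8815]
[[313.4877 241.61  ]] [[314.3528 229.7975]]
[[269.3396 169.265 ]
 [376.5002 187.2242]
 [355.55   285.2031]
 [255.9973 269.782 ]]
```

View pics/w5.png

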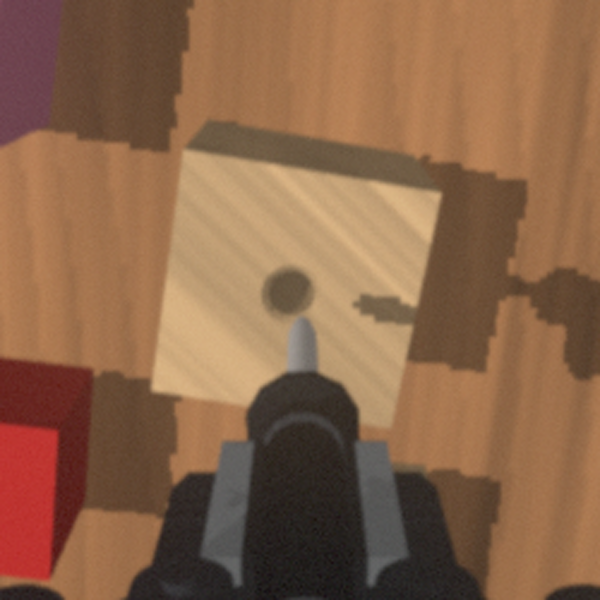

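The wrist view puts the hole at image (310,231) and the tip at (316,242), so the tip must shift about -3 mm in tool y and -2 mm in tool x.

Call:
apply_moves(
  targets=[
    {"translation": [-0.02,-0.032,0.1],"twist": 0,"hand": 0},
    {"translation": [0,0,0.1],"twist": 0,"hand": 0},
    {"translation": [0,0,0.1],"twist": 0,"hand": 0},
    {"translation": [0,0,0.1],"twist": 0,"hand": 0},
    {"translation": [0,0,0.1],"twist": 0,"hand": 0},
    {"translation": [0,0,0],"twist": 0,"hand": 0},
  ],
)

```text
time: 15.15
tool_pos: [0.4198, -0.3266, 0.1558]
tool_rot: [-0.002, 0.68, 0.733, 0.0]
contact_force: [0.1, -0.0, -1.1]
gripper_width: 0.15
grasp_force: 58.6
```

Call:
apply_moves(
  targets=[
    {"translation": [0,0,0.1],"twist": 0,"hand": 0},
    {"translation": [0,0,0.1],"twist": 0,"hand": 0},
    {"translation": [0,0,0.1],"twist": 0,"hand": 0},
    {"translation": [0,0,0.05],"twist": 0,"hand": 0},
    {"translation": [0,0,0],"twist": 0,"hand": 0},
    {"translation": [0,0,0],"twist": 0,"hand": 0},
  ],
)

```text
time: 15.75
tool_pos: [0.4208, -0.3276, 0.1233]
tool_rot: [0.0, 0.68, 0.733, 0.0]
contact_force: [0.3, -0.4, -1.2]
gripper_width: 0.149
grasp_force: 58.6
```

Call:
apply_moves(
  targets=[
    {"translation": [0,0,0.02],"twist": 0,"hand": 0},
    {"translation": [0,0,0.01],"twist": 0,"hand": 0},
    {"translation": [0,0,0],"twist": 0,"hand": 0},
  ],
)

```text
time: 16.05
tool_pos: [0.4208, -0.3276, 0.1204]
tool_rot: [0.0, 0.68, 0.733, -0.0]
contact_force: [-0.2, 0.4, -0.7]
gripper_width: 0.145
grasp_force: 58.6
```

Now open, raise and look.

Call:
apply_moves(
  targets=[
    {"translation": [0,0,0],"twist": 0,"hand": 0.2},
    {"translation": [0,0,0],"twist": 0,"hand": 0.3},
    {"translation": [0,0,0],"twist": 0,"hand": 0.5},
    {"translation": [0,0,0],"twist": 0,"hand": 0.5},
    {"translation": [0,0,0],"twist": 0,"hand": 0.5},
  ],
)

```text
time: 16.55
tool_pos: [0.4208, -0.3276, 0.1204]
tool_rot: [0.0, 0.68, 0.733, -0.0]
contact_force: [-0.2, -0.9, -0.8]
gripper_width: 0.504
grasp_force: 0.0
```

Call:
apply_moves(
  targets=[
    {"translation": [0,0,-0.2],"twist": 0,"hand": 0.5},
    {"translation": [0,0,-0.4],"twist": 0,"hand": 0.5},
    {"translation": [0,0,-0.4],"twist": 0,"hand": 0.5},
    {"translation": [0,0,-0.35],"twist": 0,"hand": 0.5},
    {"translation": [0,0,0],"twist": 0,"hand": 0.5},
    {"translation": [0,0,0],"twist": 0,"hand": 0.5},
    {"translation": [0,0,0],"twist": 0,"hand": 0.5},
  ],
)

```text
time: 17.25
tool_pos: [0.4202, -0.327, 0.2536]
tool_rot: [-0.001, 0.68, 0.733, 0.0]
contact_force: [0.6, 0.1, -0.9]
gripper_width: 0.498
grasp_force: 0.0
```

```bash
python3 - <<'E'
from h import *
p,T,s=tool()
a=grab_frame("wrist");print(s["time"],p,proj("wrist",[[.422,-.3275,.15],[.422,-.3275,.074]]))
C=lambda v:np.array([.6254,-.0467,0])+R.from_euler("z",.0772).apply(v)
print(C([-.081,0,.25]),togo(C([-.081,0,.25])))
save("w6.png",cv2.resize(a[110:360,190:440],(600,600),interpolation=cv2.INTER_CUBIC))
E
```

```text
17.25 [ 0.4202 -0.327   0.2536] [[317.4736 247.8017]
 [317.4409 216.082 ]]
[ 0.5446 -0.0529  0.25  ] [2.6364 1.4499 0.0354]
```

View pics/w6.png

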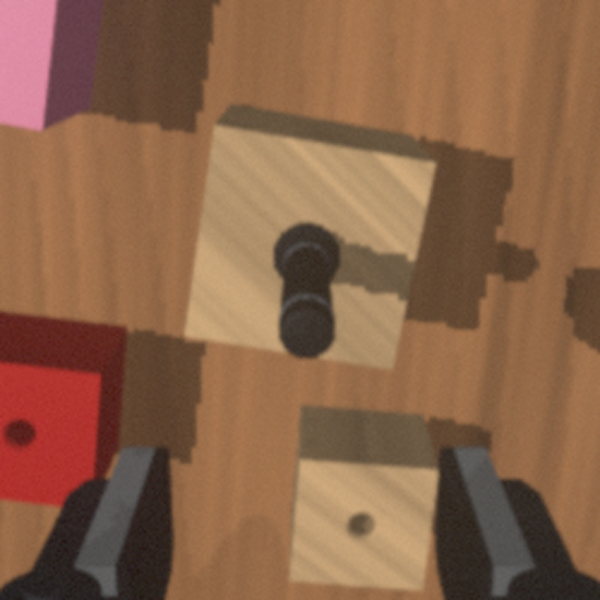

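The stylus hangs upright in its block with the flange seated at (317,216). Next is closing the guard.

Call:
apply_moves(
  targets=[
    {"translation": [0.33,0.18,0],"twist": 0,"hand": 0.5},
    {"translation": [0.33,0.18,0],"twist": 0,"hand": 0.5},
    {"translation": [0.33,0.18,0],"twist": 0,"hand": 0.5},
    {"translation": [0.33,0.18,0],"twist": 0,"hand": 0.5},
    {"translation": [0.33,0.18,0],"twist": 0,"hand": 0.5},
    {"translation": [0.33,0.18,0],"twist": 0,"hand": 0.5},
    {"translation": [0.33,0.18,0],"twist": 0,"hand": 0.5},
    {"translation": [0.33,0.18,0],"twist": 0,"hand": 0.5},
  ],
)

```text
time: 18.1
tool_pos: [0.5439, -0.0517, 0.2532]
tool_rot: [-0.001, 0.68, 0.733, -0.001]
contact_force: [0.5, -0.1, 0.3]
gripper_width: 0.499
grasp_force: 0.0
```

Call:
apply_moves(
  targets=[
    {"translation": [0,0,0.3],"twist": 0,"hand": 0.5},
    {"translation": [0,0,0.3],"twist": 0,"hand": 0.5},
    {"translation": [0,0,0.3],"twist": 0,"hand": 0.5},
    {"translation": [0,0,0.3],"twist": 0,"hand": 0.5},
    {"translation": [0,0,0.3],"twist": 0,"hand": 0.5},
    {"translation": [0,0,0],"twist": 0,"hand": 0.5},
    {"translation": [0,0,0],"twist": 0,"hand": 0.5},
    {"translation": [0,0,0],"twist": 0,"hand": 0.5},
  ],
)

```text
time: 18.9
tool_pos: [0.5453, -0.0536, 0.1069]
tool_rot: [0.001, 0.68, 0.733, 0.001]
contact_force: [0.1, -0.6, 1.0]
gripper_width: 0.499
grasp_force: 0.0
```

Call:
apply_moves(
  targets=[
    {"translation": [0,-0.01,0.11],"twist": 0,"hand": 0.5},
    {"translation": [0,0,0],"twist": 0,"hand": 0.3},
    {"translation": [0,0,0],"twist": 0,"hand": 0},
    {"translation": [0,0,0],"twist": 0,"hand": 0},
    {"translation": [0,0,0],"twist": 0,"hand": 0},
    {"translation": [0,0,0],"twist": 0,"hand": 0},
    {"translation": [0,0,0],"twist": 0,"hand": 0},
  ],
)

```text
time: 19.6
tool_pos: [0.5435, -0.0535, 0.0948]
tool_rot: [0.0, 0.68, 0.733, 0.0]
contact_force: [-1.0, -0.2, 2.5]
gripper_width: 0.064
grasp_force: 60.7
```

Call:
apply_moves(
  targets=[
    {"translation": [0,0.07,0],"twist": 0,"hand": 0},
    {"translation": [0,0.1,0],"twist": 0,"hand": 0},
    {"translation": [0,0.1,0],"twist": 0,"hand": 0},
    {"translation": [0,0.07,0],"twist": 0,"hand": 0},
    {"translation": [0,0.04,0],"twist": 0,"hand": 0},
    {"translation": [0,0,0],"twist": 0,"hand": 0},
    {"translation": [0,0,0],"twist": 0,"hand": 0},
  ],
)

```text
time: 20.3
tool_pos: [0.5809, -0.0505, 0.0947]
tool_rot: [-0.001, 0.68, 0.734, -0.001]
contact_force: [-7.0, -0.4, 9.6]
gripper_width: 0.065
grasp_force: 61.5
```

Call:
apply_moves(
  targets=[
    {"translation": [0,0.03,0],"twist": 0,"hand": 0},
    {"translation": [0,0,0],"twist": 0,"hand": 0},
    {"translation": [0,0,0],"twist": 0,"hand": 0},
  ],
)

```text
time: 20.6
tool_pos: [0.5813, -0.0505, 0.0946]
tool_rot: [-0.004, 0.679, 0.734, -0.004]
contact_force: [-17.0, 0.1, 16.6]
gripper_width: 0.062
grasp_force: 62.4
```

Call:
apply_moves(
  targets=[
    {"translation": [0,0,0],"twist": 0,"hand": 0.4},
    {"translation": [0,0,0],"twist": 0,"hand": 0.4},
    {"translation": [0,0,0],"twist": 0,"hand": 0.4},
    {"translation": [0,0,0],"twist": 0,"hand": 0.4},
    {"translation": [0,0,-0.4],"twist": 0,"hand": 0.4},
    {"translation": [0,0,-0.4],"twist": 0,"hand": 0.4},
    {"translation": [0,0,-0.4],"twist": 0,"hand": 0.4},
    {"translation": [0,0,-0.4],"twist": 0,"hand": 0.4},
  ],
)

```text
time: 21.4
tool_pos: [0.5841, -0.0503, 0.2556]
tool_rot: [0.0, 0.68, 0.733, 0.0]
contact_force: [0.4, 0.4, 0.3]
gripper_width: 0.395
grasp_force: 0.0
```

```bash
python3 - <<'E'
from h import *
a=grab_frame("wrist");p,T,s=tool();print(s["time"],p,s["contact_force"])
C=lambda v:np.array([.6254,-.0467,0])+R.from_euler("z",.0772).apply(v)
print(proj("wrist",[C([-.043,0,.079]),C([-.083,0,.079]),C([-.043,.009,.049])]))
m=np.hstack([cv2.resize(a[20:270,180:430],(500,500)),cv2.resize(grab_frame("side")[100:280,270:378],(300,500))]);save("w7.png",m)
E
```

```text
21.45 [ 0.5874 -0.0509  0.2647] [ 2.1425 -0.7815  5.2499]
[[305.2282 209.9953]
 [253.6135 210.2237]
 [305.6112 191.1344]]
```

View pics/w7.png

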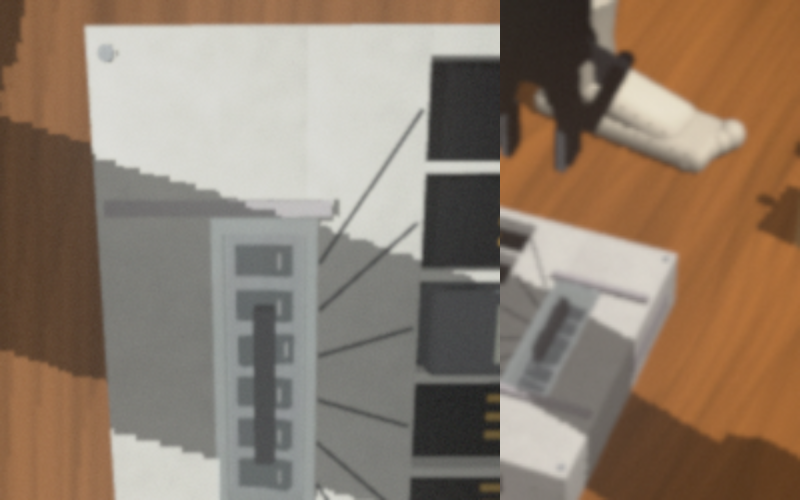

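The guard is home over the well, rocker 3 is on, and the arm is clear.

```bash
python3 -c "
from plant import *
print(job_done())"
```

```text
the job is handed in; nothing more can be done
None
```

The job is handed in, but the hand-in call returned no verdict: rocker 3 (the pack's bay) is on and the other five look off, the stylus hangs in its block, and the guard is pushed home against its stop.

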